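# Clear the packing corners off the repair bench

### The arm

A 6-joint arm with a two-finger parallel gripper is mounted at the origin on the work surface. World frame = base frame: x ahead of the robot, y to its left, z up, the work surface at z = 0. Lengths are in m, angles in rad, forces in N, time in s.
With the tool pointing down it reaches from about 0.25 to 0.725 m from the base axis. Payload 4 kg.
Tool frame: the origin (TCP) lies midway between the tips of the shut fingers; the grasp point (between the pads) lies 19 mm behind it; z points along the fingers, x is the direction in which the jaws open and shut, and the axes are right-handed (so a half turn about z gives the same grasp; the last joint's range is limited). The gripper opens to 85 mm and grips with 20 to 120 N. Pads are 22 mm wide; open, the fingers measure 114 mm over their backs; the gripper's body (76 mm by 85 mm) begins 54 mm behind the grasp point. The pads swing forward as they close: fully open they stand 13 mm farther back than shut.
Start: joints at [-1.143, 0.241, 0.005, 1.335, 0, 1.571], TCP at [0.207, -0.455, 0.231] pointing down, gripper open.
Joint ranges: [-2.72, 2.72], [-1.05, 1.87], [-1.09, 1.28], [-1.99, 2.15], [-1.42, 1.44], [-3.14, 3.14]. Speed limits (rad/s): [2.79, 2.79, 3.14, 3.14, 3.14, 3.14].

### API

Orientations are given as a unit quaternion [x, y, z, w].
In Python, from workcell import bot, vision, ticket gives the robot as it stands.
- The arm moves only by the tool play_rows, never from a script. Its argument "deltas" is one flat list of numbers, 5 for each row, row after row: the opening, from 0 (shut) to 1 (fully open), then the shift along the tool's x, y, z in units of 60 mm (1.0 is 60 mm), then the turn about the tool's z in degrees. A call has 1 to 12 rows; each row shifts and turns the pose as measured when the row begins, along the tool's axes as they then stand; what a row does not reach is not made up. A row lasts 1/8 s, in which the tool goes at most 62.5 mm and 10.7 degrees, less where a joint would pass 70% of its speed; a pose out of reach is approached as far as the arm can. A call is refused whole if a number of a shift passes 1 or a number of a turn 10.7, either way. A call with a gripper value outside its range is refused whole. The fingers move at their own pace and stop on an object; the grip force is fixed at half the most. Time passes only in rows, so rows that do not move let the fingers close. It gives the time, the measured TCP pose, the force and the opening at its end, in the units of the state.
- bot.get_obs(): the state, without advancing time (a new reading comes with each control period).
- vision.camera(name): name is "side" or "top" or "wrist"; returns a dict with "color" (384x512x3 uint8, blue, green, red), "intrinsics" (3x3 intrinsics, pixels), "rvec" (rotation vector, rad) and "tvec" (3), from world to camera coordinates, as OpenCV has them. Camera axes: x right, y down, z forward; pixel columns grow to the right and rows downward; lengths in m; the calibration is good to about 2 mm. A picture is of the moment at which its call begins. There is no depth.
- ticket.job_done(): hands the job in, once; it reports no verdict.
The state is a dict: "clock": time; "joint_pos": joint angles; "joint_vel": joint speeds; "tau": joint torques, N m; "eef_pos": TCP position; "tool_rot": TCP orientation; "ft_force": force on the tool from outside, world axes, zero at the start; "ft_torque": the same for the moment, N m; "grip_width": finger opening in m.
Only numpy, scipy, OpenCV 4.12 (cv2) and the standard library are available. Lean on these libraries where they do the work, as an engineer would, in place of code of your own. Each camera call takes 0.05 s, during which the arm holds its last target. There are 200 camera calls.

### The job

A new tablet screen has been unpacked on this repair bench. Throw both L-shaped foam packing corners into the tall, open waste bin (not into the shallow parts tray), and leave the straight foam rest where it lies.

Things in the scene. Friction and masses are not known exactly. Their poses are not given: they have to be found in the camera images.
- corner_a_mid (a point): Off-white stiff foam packing corner, loose, about 25 g, flat on the bench: an L from above, 40 mm high, legs 25 mm thick. Long leg along its x, 90 mm; short leg off its +x end towards +y (55 mm over all in y). This point: mid-line of the long leg, 20 mm up, 32.5 mm from its free (-x) end and from the short leg's inner face: pinch here across y (25 mm). z up.
- corner_b_mid (a point): The second foam packing corner, the same in shape, size and axes as corner_a.
- rest_mid (a point): Straight foam rest, a plain bar of the same off-white foam, 90 mm (its x) by 25 mm (y) by 40 mm high, loose; it is to stay where it is. This point is its centre, half-way up.
- bin: Waste bin: square open grey plastic box, 190 x 190 mm outside, 130 mm high, walls and floor 4 mm, fixed to the bench. Origin: centre of its underside, on the bench; z up, x and y along its sides. It stands left or right of the work area; the grey parts tray on the other side has the same outline but is only 30 mm high, with dividers.
Things that resemble listed ones, but are neither listed nor needed, are in the scene too. Leave any green or turquoise look-alike of the part that bears corner_b_mid alone.

How it is judged:
By the outcome, as a careful person would: the job done as asked, in the order asked, and still so for the second after the job is handed in, with the robot touching nothing.
It also fails if it takes over 54 s, if anything falls off the work surface, if the arm or the gripper's body presses on something with over 40 N, if the wrist force passes 120 N, or if a joint passes its speed limit or range.

## Working session

There is one attempt and no reset: what is moved stays moved. The work goes in short steps, Python scripts to look and compute and a tool call to move; the robot and the scene stay as the last step left them, time stands still between calls to the robot, and variables do not carry over. Pictures are saved under pics/ and viewed, about 8 in all and at most 12, crops included, and the job is handed in when it is done.

Besides the shell and the picture viewer there is one more tool, called after "Emit:" as name(argument=value, ...) on one line, values as JSON. play_rows: Moves the arm, as the interface text tells. Its arguments: {"type":"object","properties":{"deltas":{"type":"array"}},"required":["deltas"]}

```bash
mkdir -p pics; cat > h.py <<'E'
import numpy as np, cv2, pickle
from workcell import bot, vision, ticket
def snap(n,f):
    c=vision.camera(n); cv2.imwrite(f'pics/{f}.png',c['color']); pickle.dump(c,open(f'pics/{f}.pkl','wb')); return c
def load(f): return pickle.load(open(f'pics/{f}.pkl','rb'))
def px2w(c,uv,z):
    R=cv2.Rodrigues(np.array(c['rvec'],float))[0]; t=np.array(c['tvec'],float).ravel()
    d=R.T@np.linalg.inv(c['intrinsics'])@np.array([uv[0],uv[1],1.]); o=-R.T@t
    return o+d*(z-o[2])/d[2]
def w2px(c,p):
    return cv2.projectPoints(np.array(p,float).reshape(-1,1,3),np.array(c['rvec'],float),np.array(c['tvec'],float),np.array(c['intrinsics'],float),None)[0][:,0]
E
python3 - <<'E'
from h import *
a=snap('top','t0'); b=snap('side','s0')
cv2.imwrite('pics/t0x.png',cv2.resize(a['color'],(800,600),interpolation=cv2.INTER_CUBIC))
cv2.imwrite('pics/s0x.png',cv2.resize(b['color'],(800,600),interpolation=cv2.INTER_CUBIC))
o=bot.get_obs(); print(o['clock'],o['eef_pos'],o['tool_rot'],o['grip_width'])
E
```

```text
0.1 [ 0.20720131 -0.45444128  0.23050826] [ 8.41089215e-01 -5.40895629e-01 -7.80509696e-04 -4.91952379e-04] 0.08502067913365562
```

View pics/t0x.png

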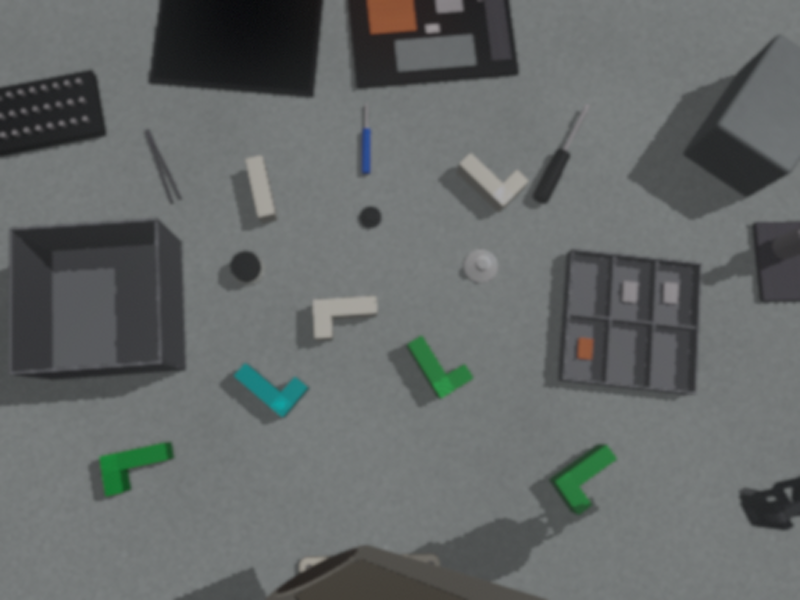

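View pics/s0x.png

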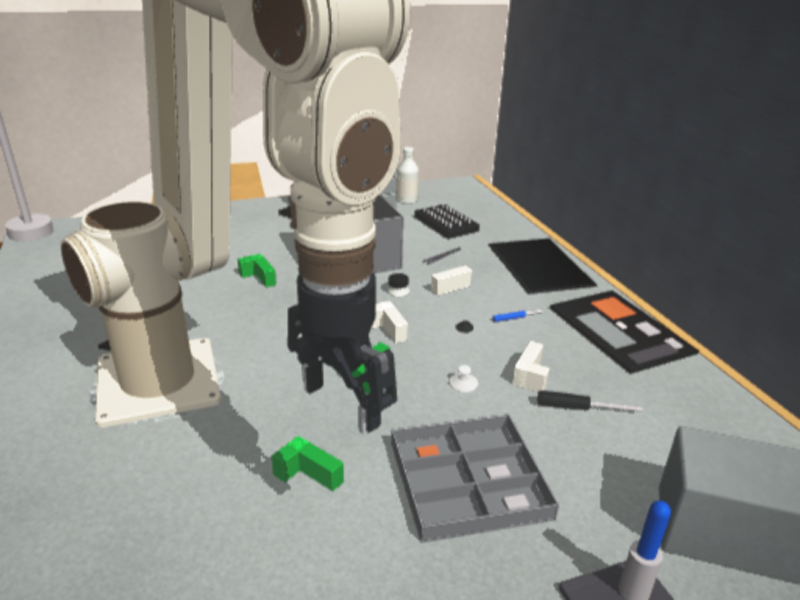

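The top view shows the bin (tall walls) on the left at about (97,300). The white L's are at (345,312) and (492,180), the straight rest is at (260,187), and the tray is on the right. All green and turquoise parts are look-alikes. Next I'll enlarge the two L's.

```bash
python3 - <<'E'
from h import *
c=load('t0'); im=c['color']
def crop(x,y): return cv2.resize(im[y:y+48,x:x+64],(512,384),interpolation=cv2.INTER_CUBIC)
A=crop(188,178);B=crop(284,90)
for k in (A,B):
    for i in range(0,512,64): cv2.putText(k,str(i//8),(i,10),0,.35,(0,255,255),1); cv2.line(k,(i,0),(i,384),(90,90,0),1)
    for i in range(0,384,64): cv2.putText(k,str(i//8),(0,i+10),0,.35,(0,255,255),1); cv2.line(k,(0,i),(512,i),(90,90,0),1)
cv2.imwrite('pics/c0.png',cv2.resize(np.hstack([A,B]),(800,300),interpolation=cv2.INTER_AREA))
R=cv2.Rodrigues(np.array(c['rvec'],float))[0]; print('cam',-R.T@np.ravel(c['tvec']))
for n,uv,z in [('bin rim UL',(12,231),.13),('UR',(158,221),.13),('LR',(160,371),.13),('LL',(12,374),.13)]:
    print(n,px2w(c,np.array(uv)*.64,z).round(3))
E
```

```text
cam [ 2.81651556e-01 -1.05826490e-03  1.08019431e+00]
bin rim UL [0.527 0.452 0.13 ]
UR [0.538 0.266 0.13 ]
LR [0.344 0.258 0.13 ]
LL [0.343 0.442 0.13 ]
```

View pics/c0.png

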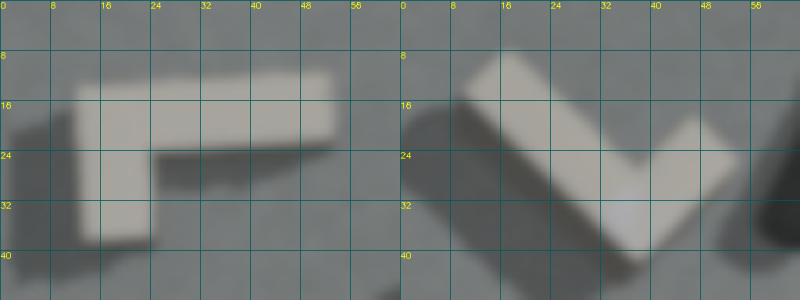

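```bash
python3 - <<'E'
from h import *
c=load('t0')
def go(n,o,pts):
    W=[px2w(c,np.array(o)+np.array(p)/6.25-.5,.04)[:2] for p in pts]
    oc,fo,fi,ic,so,si=W  # outer corner, free outer, free inner, inner corner, short outer end, short inner end
    print(n,np.round(W,3).tolist(),'len',np.linalg.norm(oc-fo),np.linalg.norm(fi-ic),np.linalg.norm(fo-fi),np.linalg.norm(so-oc))
    x=((oc-fo)+(ic-fi)); x/=np.linalg.norm(x); y=np.array([-x[1],x[0]])
    fm=(fo+fi)/2; print(' yaw x',np.degrees(np.arctan2(x[1],x[0])),'mid',fm+.0325*x, 'alt',oc-.0575*x+.0125*y, ic-.0325*x-.0125*y)
go('1',(188,178),[(77,87),(332,72),(333,138),(152,152),(83,240),(152,240)])
go('2',(284,90),[(238,262),(65,90),(110,50),(237,165),(340,158),(293,115)])
# current tool x yaw and jaw
from scipy.spatial.transform import Rotation as Rn
o=bot.get_obs(); print(Rn.from_quat(o['tool_rot']).as_matrix().round(3))
E
```

```text
1 [[0.447, 0.074], [0.45, -0.015], [0.427, -0.015], [0.423, 0.048], [0.393, 0.072], [0.392, 0.048]] len 0.08949661378869193 0.06342790762891955 0.023411211296802903 0.05389614847825247
 yaw x 92.94921682417908 mid [0.43707287 0.01707169] alt [0.43698349 0.01592999] [0.43726934 0.01613475]
2 [[0.579, -0.2], [0.644, -0.139], [0.659, -0.156], [0.615, -0.201], [0.617, -0.238], [0.634, -0.222]] len 0.08864703386665411 0.062463194460559486 0.022585682627576632 0.054552687564606246
 yaw x -136.1886710823518 mid [ 0.62791517 -0.17041871] alt [ 0.62890979 -0.16881665] [ 0.62975543 -0.16930114]
[[ 0.415 -0.91  -0.001]
 [-0.91  -0.415  0.002]
 [-0.002  0.    -1.   ]]
```

Emit:
play_rows(deltas=[0.7, 0, 0, 0, -9.75, 0.7, 0, 0, 0, -9.75, 0.7, 0.16, -0.93, 0, 0, 0.7, 0.16, -0.93, 0, 0, 0.7, 0.16, -0.93, 0, 0, 0.7, 0.16, -0.93, 0, 0, 0.7, 0.16, -0.93, 0, 0, 0.7, 0.16, -0.93, 0, 0, 0.7, 0.16, -0.93, 0, 0, 0.7, 0.16, -0.93, 0, 0, 0.7, 0, 0, 0, 0])

```text
clock: 1.48
eef_pos: [0.5882, -0.1877, 0.2233]
tool_rot: [0.922, -0.388, -0.005, -0.002]
ft_force: [-1.2, -0.5, -0.3]
grip_width: 0.0596
```

```bash
cat >> h.py <<'E'
from scipy.spatial.transform import Rotation as Rn
def to(p,yaw):
    o=bot.get_obs(); R=Rn.from_quat(o['tool_rot']).as_matrix()
    d=R.T@(np.array(p)-o['eef_pos']); y=np.degrees(np.arctan2(R[1,0],R[0,0]))
    turn=-((yaw-y+180)%360-180); a=np.radians(yaw); x=np.array([np.cos(a),np.sin(a),0]); T=np.c_[x,np.cross([0,0,-1],x),[0,0,-1]]
    print('pos',o['eef_pos'].round(4),'yaw',y.round(2),'turn',turn.round(2),'shift(units) now-axes',(d/.06).round(2),'final-axes',(T.T@(np.array(p)-o['eef_pos'])/.06).round(2))
E
python3 - <<'E'
from h import *
to([.629,-.169,.1],-46)
c=snap('wrist','w1')
im=c['color'].copy()
x=np.array([np.cos(np.radians(-136)),np.sin(np.radians(-136)),0]);y=np.array([-x[1],x[0],0]);m=np.array([.629,-.169,.04])
L=[m-.0325*x-.0125*y,m+.0575*x-.0125*y,m+.0575*x+.0425*y,m+.0325*x+.0425*y,m+.0325*x+.0125*y,m-.0325*x+.0125*y]
cv2.polylines(im,[w2px(c,L).round().astype(int)],True,(0,0,255),1)
cv2.imwrite('pics/w1x.png',im)
E
```

```text
pos [ 0.5882 -0.1877  0.2233] yaw -45.64 turn 0.36 shift(units) now-axes [ 0.28 -0.71  2.05] final-axes [ 0.25 -0.7   2.05]
```

View pics/w1x.png

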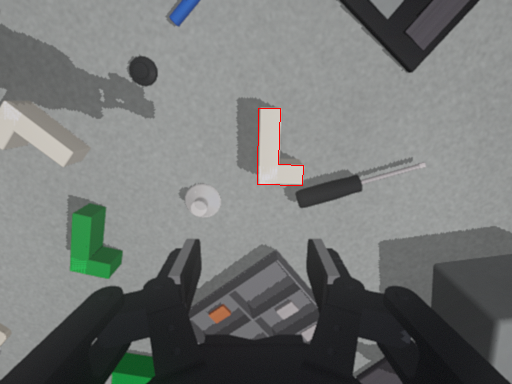

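The wrist picture shows the predicted outline lying on corner L2 (258–303, 108–185). The screwdriver handle is clear of the pinch line.

Emit:
play_rows(deltas=[0.7, 0.28, -0.71, 0, 0.36, 0.7, 0, 0, 0, 0, 0.7, 0, 0, 0.8, 0, 0.7, 0, 0, 0.8, 0, 0.7, 0, 0, 0.4, 0, 0.7, 0, 0, 0, 0])

```text
clock: 2.28
eef_pos: [0.6197, -0.1769, 0.0998]
tool_rot: [0.918, -0.396, -0.009, 0.001]
ft_force: [-0.5, 0.1, 0.3]
grip_width: 0.0598
```

```bash
python3 - <<'E'
from h import *
to([.629,-.169,.006],-46)
E
```

```text
pos [ 0.6197 -0.1769  0.0998] yaw -46.67 turn -0.67 shift(units) now-axes [ 0.03 -0.22  1.56] final-axes [ 0.01 -0.2   1.56]
```

Emit:
play_rows(deltas=[0.7, 0.03, -0.22, 0.2, -0.67, 0.7, 0, 0, 0.5, 0, 0.7, 0, 0, 0.5, 0, 0.7, 0, 0, 0, 0])

```text
clock: 2.78
eef_pos: [0.6344, -0.1705, 0.032]
tool_rot: [0.92, -0.391, -0.003, -0.0]
ft_force: [-0.5, -0.9, -0.6]
grip_width: 0.0598
```

```bash
python3 - <<'E'
from h import *
to([.629,-.169,.006],-46)
E
```

```text
pos [ 0.6344 -0.1705  0.032 ] yaw -46.03 turn -0.03 shift(units) now-axes [-0.08  0.05  0.43] final-axes [-0.08  0.05  0.43]
```

Emit:
play_rows(deltas=[0.7, -0.08, 0.05, 0.2, 0, 0.7, 0, 0, 0.2, 0, 0.7, 0, 0, 0, 0, 0, 0, 0, 0, 0, 0, 0, 0, 0, 0, 0, 0, 0, 0, 0, 0, 0, 0, 0, 0])

```text
clock: 3.65
eef_pos: [0.6328, -0.1698, 0.0124]
tool_rot: [0.921, -0.391, 0.002, -0.001]
ft_force: [-0.2, 0.6, -0.9]
grip_width: 0.024
```

Emit:
play_rows(deltas=[0, 0, 0, -0.6, 0, 0, 0, 0, -0.9, 0, 0, 0, 0, -0.9, 0, 0, 0, 0, -0.9, 0, 0, 0, 0, -0.9, 0, 0, 0, 0, 0, 0])

```text
clock: 4.4
eef_pos: [0.6308, -0.1698, 0.2701]
tool_rot: [0.92, -0.391, -0.0, -0.001]
ft_force: [0.1, 0.4, -0.5]
grip_width: 0.0244
```

```bash
python3 - <<'E'
from h import *
to([.438,.355,.25],-46); print(bot.get_obs()['grip_width'])
snap('wrist','w2')
E
```

```text
pos [ 0.6308 -0.1698  0.2701] yaw -46.0 turn -0.0 shift(units) now-axes [-8.52 -3.76  0.35] final-axes [-8.52 -3.76  0.34]
0.024355319607837933
```

View pics/w2.png

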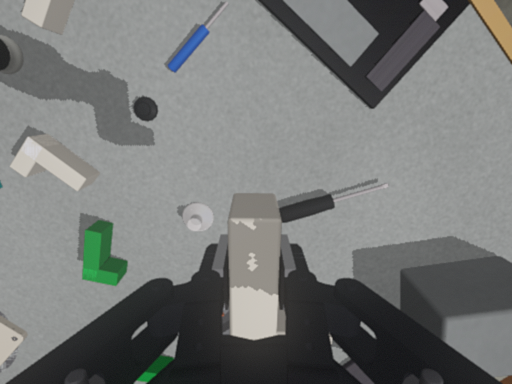

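The foam is held between the pads at (255,265), and the screwdriver has not moved. Carrying it to the bin.

Emit:
play_rows(deltas=[0, -0.85, -0.37, 0, 0, 0, -0.85, -0.37, 0, 0, 0, -0.85, -0.37, 0, 0, 0, -0.85, -0.37, 0, 0, 0, -0.85, -0.37, 0, 0, 0, -0.85, -0.37, 0, 0, 0, -0.85, -0.37, 0, 0, 0, -0.85, -0.37, 0, 0, 0, -0.85, -0.37, 0, 0, 0, -0.85, -0.37, 0, 0, 0, 0, 0, 0, 0])

```text
clock: 5.82
eef_pos: [0.4211, 0.3638, 0.2474]
tool_rot: [0.92, -0.392, -0.017, 0.011]
ft_force: [0.3, -1.3, -0.4]
grip_width: 0.0242
```

```bash
python3 - <<'E'
from h import *
to([.438,.355,.1],-46); print(bot.get_obs()['grip_width'])
E
```

```text
pos [0.4211 0.3638 0.2474] yaw -46.23 turn -0.23 shift(units) now-axes [ 0.36 -0.18  2.45] final-axes [ 0.3  -0.1   2.46]
0.02417659574841295
```

Emit:
play_rows(deltas=[0, 0.17, -0.32, 0, 0, 0, 0, 0, 0, 0, 0, 0, 0, 0.6, 0, 0, 0, 0, 0.6, 0, 0, 0, 0, 0.6, 0, 0, 0, 0, 0.4, 0, 0, 0, 0, 0, 0])

```text
clock: 6.7
eef_pos: [0.4324, 0.3586, 0.1047]
tool_rot: [0.918, -0.395, -0.02, 0.018]
ft_force: [0.1, 0.4, -0.7]
grip_width: 0.0242
```

```bash
python3 - <<'E'
from h import *
to([.438,.37,.1],-46); print(bot.get_obs()['ft_force'])
E
```

```text
pos [0.4324 0.3586 0.1047] yaw -46.57 turn -0.57 shift(units) now-axes [-0.07 -0.2   0.07] final-axes [-0.07 -0.2   0.08]
[ 0.10018557  0.41386624 -0.65814677]
```

Emit:
play_rows(deltas=[0, -0.07, -0.2, 0.4, 0, 0, 0, 0, 0, 0, 0.6, 0, 0, 0, 0, 0.6, 0, 0, 0, 0, 0.6, 0, 0, 0, 0, 0.6, 0, 0, -0.5, 0, 0.6, 0, 0, -0.9, 0, 0.6, 0, 0, -0.9, 0, 0.6, 0, 0, -0.9, 0, 0.6, 0, 0, 0, 0])

```text
clock: 7.95
eef_pos: [0.4479, 0.3709, 0.2862]
tool_rot: [0.918, -0.396, -0.017, 0.014]
ft_force: [1.0, 0.9, 0.5]
grip_width: 0.0515
```

```bash
python3 - <<'E'
from h import *
to([.437,.016,.25],3)
E
```

```text
pos [0.4479 0.3709 0.2862] yaw -46.74 turn -49.74 shift(units) now-axes [4.19 4.16 0.68] final-axes [-0.49  5.9   0.6 ]
```

Emit:
play_rows(deltas=[0.7, 0, 0, 0, -9.95, 0.7, 0, 0, 0, -9.95, 0.7, 0, 0, 0, -9.95, 0.7, 0, 0, 0, -9.95, 0.7, 0, 0, 0, -9.95, 0.7, -0.08, 0.9, 0.05, 0, 0.7, -0.08, 0.9, 0.05, 0, 0.7, -0.08, 0.9, 0.05, 0, 0.7, -0.08, 0.9, 0.05, 0, 0.7, -0.08, 0.9, 0.05, 0, 0.7, -0.08, 0.9, 0.05, 0, 0.7, 0, 0, 0, 0])

```text
clock: 9.45
eef_pos: [0.4402, 0.0344, 0.2637]
tool_rot: [0.999, 0.043, -0.027, 0.008]
ft_force: [-0.5, 0.5, 0.2]
grip_width: 0.0599
```

```bash
python3 - <<'E'
from h import *
to([.437,.016,.1],3)
c=snap('wrist','w3'); im=c['color'].copy()
a=np.radians(93);x=np.array([np.cos(a),np.sin(a),0]);y=np.array([-x[1],x[0],0]);m=np.array([.437,.016,.04])
L=[m-.0325*x-.0125*y,m+.0575*x-.0125*y,m+.0575*x+.0425*y,m+.0325*x+.0425*y,m+.0325*x+.0125*y,m-.0325*x+.0125*y]
cv2.polylines(im,[w2px(c,L).round().astype(int)],True,(0,0,255),1)
cv2.imwrite('pics/w3x.png',im)
E
```

```text
pos [0.4402 0.0344 0.2637] yaw 4.87 turn 1.87 shift(units) now-axes [0.07 0.26 2.73] final-axes [-0.07  0.3   2.73]
```

View pics/w3x.png

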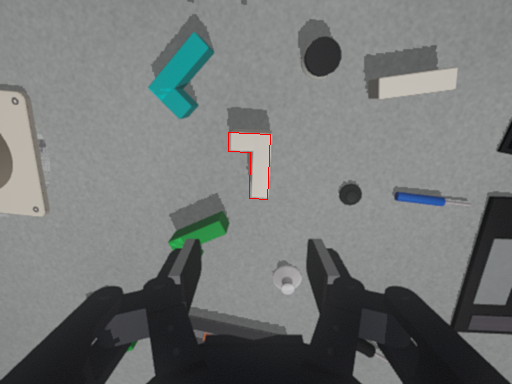

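The red outline fits L1 (228–271, 132–199) in the wrist picture. The green piece at (200,230) is clear of the fingers.

Emit:
play_rows(deltas=[0.7, 0.05, 0.28, 0.3, 1.87, 0.7, 0, 0, 0.7, 0, 0.7, 0, 0, 0.7, 0, 0.7, 0, 0, 0.7, 0, 0.7, 0, 0, 0, 0])

```text
clock: 10.12
eef_pos: [0.4375, 0.0223, 0.1158]
tool_rot: [0.999, 0.031, -0.026, 0.007]
ft_force: [-0.3, 0.6, 0.5]
grip_width: 0.0598
```

```bash
python3 - <<'E'
from h import *
to([.437,.016,.008],3); print(Rn.from_quat(bot.get_obs()['tool_rot']).as_matrix()[:,2])
E
```

```text
pos [0.4375 0.0223 0.1158] yaw 3.55 turn 0.55 shift(units) now-axes [0.08 0.08 1.8 ] final-axes [-0.01  0.11  1.8 ]
[-0.05099719 -0.0158067  -0.9985737 ]
```

Emit:
play_rows(deltas=[0.7, 0.08, 0.08, 0.4, 0.5, 0.7, 0, 0, 0.5, 0, 0.7, 0, 0, 0.5, 0, 0.7, 0, 0, 0.2, 0, 0.7, 0, 0, 0, 0])

```text
clock: 10.75
eef_pos: [0.4467, 0.0212, 0.0253]
tool_rot: [0.999, 0.03, -0.018, 0.007]
ft_force: [1.1, -0.7, 0.6]
grip_width: 0.0598
```

```bash
python3 - <<'E'
from h import *
to([.437,.016,.008],3); print(bot.get_obs()['ft_force'])
E
```

```text
pos [0.4467 0.0212 0.0253] yaw 3.47 turn 0.47 shift(units) now-axes [-0.16  0.07  0.3 ] final-axes [-0.17  0.08  0.29]
[ 1.05847468 -0.65176046  0.55292063]
```

Emit:
play_rows(deltas=[0.7, -0.16, 0.07, 0.1, 0, 0.7, 0, 0, 0.15, 0, 0.7, 0, 0, 0, 0, 0, 0, 0, 0, 0, 0, 0, 0, 0, 0, 0, 0, 0, 0, 0, 0, 0, 0, 0, 0])

```text
clock: 11.62
eef_pos: [0.4396, 0.0161, 0.0134]
tool_rot: [0.999, 0.03, -0.015, 0.006]
ft_force: [-0.4, 0.3, 0.4]
grip_width: 0.0244
```

Emit:
play_rows(deltas=[0, 0, 0, -0.6, 0, 0, 0, 0, -0.9, 0, 0, 0, 0, -0.9, 0, 0, 0, 0, -0.9, 0, 0, 0, 0, -0.9, 0, 0, 0, 0, 0, 0])

```text
clock: 12.38
eef_pos: [0.4457, 0.0197, 0.2715]
tool_rot: [0.999, 0.03, -0.017, 0.007]
ft_force: [0.2, 0.2, -0.9]
grip_width: 0.0238
```

Emit:
play_rows(deltas=[0, 0.04, -0.9, 0, 0, 0, 0.04, -0.9, 0, 0, 0, 0.04, -0.9, 0, 0, 0, 0.04, -0.9, 0, 0, 0, 0.04, -0.9, 0, 0, 0, 0.04, -0.9, 0, 0, 0, 0, 0, 0, 0])

```text
clock: 13.25
eef_pos: [0.4388, 0.3509, 0.257]
tool_rot: [0.999, 0.028, -0.022, 0.01]
ft_force: [0.1, -0.5, -1.4]
grip_width: 0.0239
```

```bash
python3 - <<'E'
from h import *
to([.453,.343,.1],3); print(Rn.from_quat(bot.get_obs()['tool_rot']).as_matrix()[:,2])
c=snap('wrist','w4')
E
```

```text
pos [0.4388 0.3509 0.257 ] yaw 3.15 turn 0.15 shift(units) now-axes [0.35 0.09 2.61] final-axes [0.23 0.14 2.62]
[-0.04373755 -0.02180217 -0.99880513]
```

View pics/w4.png

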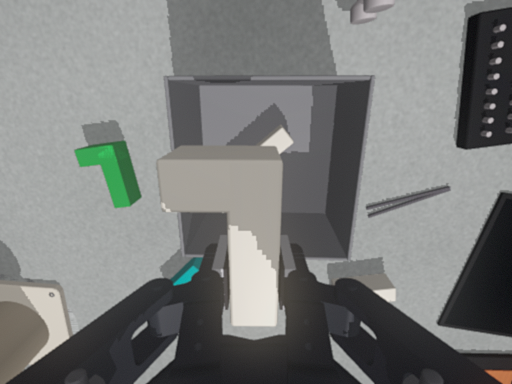

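The second corner is held above the bin, and the first one is inside at about (280,140).

Emit:
play_rows(deltas=[0, 0.33, 0.09, 0, 0, 0, 0, 0, 0.5, 0, 0, 0, 0, 0.5, 0, 0, 0, 0, 0.3, 0, 0, 0, 0, 0, 0])

```text
clock: 13.92
eef_pos: [0.4549, 0.3343, 0.1737]
tool_rot: [0.999, 0.023, -0.025, 0.014]
ft_force: [-0.4, -0.2, -1.0]
grip_width: 0.024
```

```bash
python3 - <<'E'
from h import *
to([.453,.343,.1],3); print(bot.get_obs()['ft_force'])
E
```

```text
pos [0.4549 0.3343 0.1737] yaw 2.63 turn -0.37 shift(units) now-axes [ 0.04 -0.18  1.22] final-axes [-0.02 -0.15  1.23]
[-0.40626436 -0.18917845 -1.00438433]
```

Emit:
play_rows(deltas=[0, 0.04, -0.18, 0.2, 0, 0, 0, 0, 0.5, 0, 0, 0, 0, 0.4, 0, 0, 0, 0, 0, 0, 0.6, 0, 0, 0, 0, 0.6, 0, 0, 0, 0, 0.6, 0, 0, 0, 0, 0.6, 0, 0, -0.5, 0, 0.6, 0, 0, -0.9, 0, 0.6, 0, 0, -0.9, 0, 0.6, 0, 0, -0.9, 0, 0.6, 0, 0, 0, 0])

```text
clock: 15.42
eef_pos: [0.4661, 0.3508, 0.3113]
tool_rot: [1.0, 0.022, -0.018, 0.009]
ft_force: [0.3, -0.4, 0.3]
grip_width: 0.0511
```

Emit:
play_rows(deltas=[0.6, 0, 0.9, 0, 0, 0.6, 0, 0.9, 0, 0, 0.6, 0, 0.9, 0, 0, 0.6, 0, 0.9, 0, 0, 0.6, 0, 0.9, 0, 0, 0.6, 0, 0, 0, 0])

```text
clock: 16.18
eef_pos: [0.4776, 0.0741, 0.3123]
tool_rot: [1.0, 0.023, -0.019, 0.009]
ft_force: [-0.4, 1.4, -0.1]
grip_width: 0.0514
```

```bash
python3 - <<'E'
from h import *
a=snap('top','t5'); b=snap('wrist','w5')
cv2.imwrite('pics/f5.png',np.hstack([cv2.resize(a['color'],(400,300)),cv2.resize(b['color'],(400,300))]))
E
```

```text
(no output)
```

View pics/f5.png

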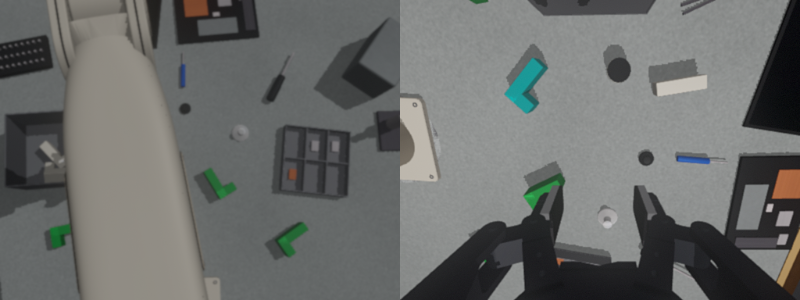

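The bin shows foam at (50,155), partly hidden by the arm. I'll move the arm further aside for a full check.

Emit:
play_rows(deltas=[0.6, 0, 0.9, 0, 0, 0.6, 0, 0.9, 0, 0, 0.6, 0, 0.9, 0, 0, 0.6, 0, 0.9, 0, 0, 0.6, 0, 0.9, 0, 0, 0.6, 0, 0, 0, 0])

```text
clock: 17.02
eef_pos: [0.4976, -0.1895, 0.3129]
tool_rot: [0.999, 0.036, -0.02, 0.007]
ft_force: [0.4, 1.1, -0.5]
grip_width: 0.0517
```

```bash
python3 - <<'E'
from h import *
a=snap('top','t6')['color']
cv2.imwrite('pics/f6.png',np.hstack([cv2.resize(a,(400,300)),cv2.resize(a[90:270,0:240],(400,300))]))
E
```

```text
(no output)
```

View pics/f6.png

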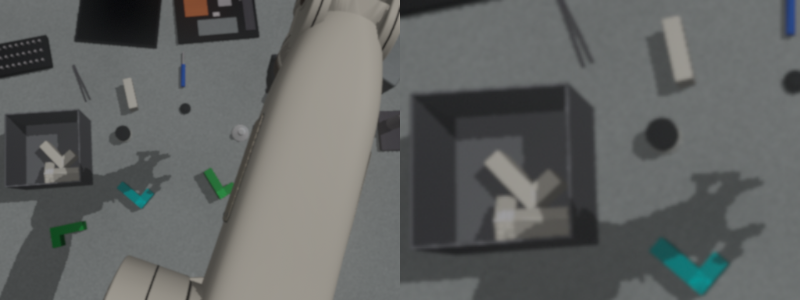

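Both corners lie inside the bin: one at (525,180), the other at (530,215). The rest and the look-alikes have not moved.

```bash
python3 -c "
from h import *
print(ticket.job_done())"
```

```text
the job is handed in; nothing more can be done
None
```

Both off-white L-shaped foam corners are in the tall waste bin on the left. I handed the job in at about 17 s, with the gripper empty and clear of everything.

- **Placing:** the last top picture shows both L's fully inside the bin.
- **Left alone:** I never touched the straight rest or the green and turquoise look-alikes. The rest and the look-alikes in view in that picture are where they started; the arm hid the tray and the far-right green piece, which had looked unmoved in the top picture just before.
- **Forces:** the wrist force stayed under about 2 N in every reading.
- **Off plan:** the arm's tilt drifted up to about 3° during the carries, and both grips closed about 5 mm higher than I aimed. Neither affected the result, and no check failed.

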